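Blend the beads in the mixing pan

TASK

Take the stirring rod from its stand, lower its tip among the beads until you feel it touch the floor of the pan, and stir the orange and blue beads with it until they are well mixed: every bead has one of the other colour right beside it, with no more than about half a bead's width between them. Do not touch the beads with the fingers, press hard on the pan or spill a bead, and leave the other things on the bench alone. Then hang the rod upright by its collar in the fork of its stand again.

Things in the scene. Friction and masses are not known exactly. Their poses are not given: they have to be found in the camera images.
- pan_floor (a point): Centre of the inner floor of the aluminium mixing pan, 10 mm above the bench top. The pan is round, open and 172 mm across outside. Inside, the floor is flat to a radius of 50 mm, then rises as a slope to 14 mm above the floor at a radius of 78 mm, then as a steep wall to the rim, 48 mm above the floor (58 mm above the bench). It stands on a black rubber mat and is fixed to the bench. z up.
- stirrer: Wooden stirring rod, 225 mm long. Origin at the lower tip, z along the rod towards the handle. Round tip 22 mm in diameter (to z = 41 mm), stem 16 mm in diameter to z = 150 mm, dark collar 42 mm in diameter from z = 150 to 158 mm, red rubber-coated round handle 24 mm in diameter from z = 158 to 225 mm (grip here from above, any yaw). 90 g.
- stirrer_collar (a point): Centre of the underside of the stirrer's collar, 150 mm above its tip. At the start the rod hangs upright by this collar in the fork of the stand. A sideways push of over about 8 N on the tip may twist the rod in the fingers.
- stand_seat (a point): Seat of the collar's centre on the stand's fork: mid slot, level with the fork's top, 180 mm above the bench. The slot, 28 mm wide between two steel prongs 12 mm wide, runs along the point's x and is open at the -x end, where the prong tips, 22 to 26 mm from the seat, have upturned lips 5 mm high: lift the collar over them, come in along +x, then lower. z up.
- stand: The wooden stand, fixed to the bench; yaw varies. Origin under the seat on the bench top, axes as the seat's. Foot 100 x 90 mm, 14 mm thick; the post that carries the fork begins 34 mm from the seat at +x, is 50 mm wide and 176 mm high. The steel fork's bridge on the post is as high as the fork; the slot's closed end is 32 mm from the seat.
- orange1: One of four orange plastic beads: a smooth ball 28 mm in diameter with a dark hole through it, 15 g, in the pan; it rolls easily, also back down the pan's slope, and comes to rest within about a second. Origin at its centre.
- orange2: One of four orange plastic beads: a smooth ball 28 mm in diameter with a dark hole through it, 15 g, in the pan; it rolls easily, also back down the pan's slope, and comes to rest within about a second. Origin at its centre.
- orange3: One of four orange plastic beads: a smooth ball 28 mm in diameter with a dark hole through it, 15 g, in the pan; it rolls easily, also back down the pan's slope, and comes to rest within about a second. Origin at its centre.
- orange4: One of four orange plastic beads: a smooth ball 28 mm in diameter with a dark hole through it, 15 g, in the pan; it rolls easily, also back down the pan's slope, and comes to rest within about a second. Origin at its centre.
- blue1: One of four blue plastic beads: a smooth ball 28 mm in diameter with a dark hole through it, 15 g, in the pan; it rolls easily, also back down the pan's slope, and comes to rest within about a second. Origin at its centre.
- blue2: One of four blue plastic beads: a smooth ball 28 mm in diameter with a dark hole through it, 15 g, in the pan; it rolls easily, also back down the pan's slope, and comes to rest within about a second. Origin at its centre.
- blue3: One of four blue plastic beads: a smooth ball 28 mm in diameter with a dark hole through it, 15 g, in the pan; it rolls easily, also back down the pan's slope, and comes to rest within about a second. Origin at its centre.
- blue4: One of four blue plastic beads: a smooth ball 28 mm in diameter with a dark hole through it, 15 g, in the pan; it rolls easily, also back down the pan's slope, and comes to rest within about a second. Origin at its centre.
- stapler: Red desk stapler, 143 mm long, loose bystander.
- date_stamp: Stamp with a red knob and wooden foot, 76 mm high, loose bystander.
- tape_measure: Yellow and black tape measure, 67 mm high, loose bystander.
- glue_stick: Red and yellow glue stick, 96 mm high, 27 mm in diameter, stands upright, loose bystander.
- pan: The same mixing pan; origin under its centre on the bench top.

How it is judged (in metres and radians):
On the way, in this order (a step that is already met when the one before it is completed fails the run):
1. the rod's tip is down in the pan, within 10 mm of its floor, and touches the pan (horizontal distance between stirrer and pan_floor below 0.08 m and z of stirrer in the frame of pan_floor below 0.01 m and contact force between stirrer and pan above 0.3 N), for 0.05 s.
2. with the rod still in the pan (tip below the rim), every bead has one of the other colour within 45 mm, centre to centre (horizontal distance between stirrer and pan_floor below 0.08 m and z of stirrer in the frame of pan_floor below 0.05 m and (horizontal distance between orange1 and blue1 below 0.045 m or horizontal distance between orange1 and blue2 below 0.045 m or horizontal distance between orange1 and blue3 below 0.045 m or horizontal distance between orange1 and blue4 below 0.045 m) and (horizontal distance between orange2 and blue1 below 0.045 m or horizontal distance between orange2 and blue2 below 0.045 m or horizontal distance between orange2 and blue3 below 0.045 m or horizontal distance between orange2 and blue4 below 0.045 m) and (horizontal distance between orange3 and blue1 below 0.045 m or horizontal distance between orange3 and blue2 below 0.045 m or horizontal distance between orange3 and blue3 below 0.045 m or horizontal distance between orange3 and blue4 below 0.045 m) and (horizontal distance between orange4 and blue1 below 0.045 m or horizontal distance between orange4 and blue2 below 0.045 m or horizontal distance between orange4 and blue3 below 0.045 m or horizontal distance between orange4 and blue4 below 0.045 m) and horizontal distance between any of orange1, orange2, orange3, orange4 and blue1 below 0.045 m and horizontal distance between any of orange1, orange2, orange3, orange4 and blue2 below 0.045 m and horizontal distance between any of orange1, orange2, orange3, orange4 and blue3 below 0.045 m and horizontal distance between any of orange1, orange2, orange3, orange4 and blue4 below 0.045 m), for 0.1 s.
At the end, for the whole second after the job is handed in: All eight beads lie still in the pan and each has one of the other colour within 45 mm, centre to centre; the rod hangs at rest in the stand's fork, collar within 10 mm of the seat sideways and 5 mm in height, upright within 0.12 rad, released ((horizontal distance between orange1 and blue1 below 0.045 m or horizontal distance between orange1 and blue2 below 0.045 m or horizontal distance between orange1 and blue3 below 0.045 m or horizontal distance between orange1 and blue4 below 0.045 m) and (horizontal distance between orange2 and blue1 below 0.045 m or horizontal distance between orange2 and blue2 below 0.045 m or horizontal distance between orange2 and blue3 below 0.045 m or horizontal distance between orange2 and blue4 below 0.045 m) and (horizontal distance between orange3 and blue1 below 0.045 m or horizontal distance between orange3 and blue2 below 0.045 m or horizontal distance between orange3 and blue3 below 0.045 m or horizontal distance between orange3 and blue4 below 0.045 m) and (horizontal distance between orange4 and blue1 below 0.045 m or horizontal distance between orange4 and blue2 below 0.045 m or horizontal distance between orange4 and blue3 below 0.045 m or horizontal distance between orange4 and blue4 below 0.045 m) and horizontal distance between any of orange1, orange2, orange3, orange4 and blue1 below 0.045 m and horizontal distance between any of orange1, orange2, orange3, orange4 and blue2 below 0.045 m and horizontal distance between any of orange1, orange2, orange3, orange4 and blue3 below 0.045 m and horizontal distance between any of orange1, orange2, orange3, orange4 and blue4 below 0.045 m and horizontal distance between each of orange1, orange2, orange3, orange4, blue1, blue2, blue3, blue4 and pan_floor below 0.082 m and z of each of orange1, orange2, orange3, orange4, blue1, blue2, blue3, blue4 in the frame of pan_floor below 0.05 m and linear speed of each of orange1, orange2, orange3, orange4, blue1, blue2, blue3, blue4, stirrer below 0.06 m/s and horizontal distance between stirrer_collar and stand_seat below 0.01 m and z of stirrer_collar in the frame of stand_seat between -0.005 and 0.005 m and angle between stirrer's own z axis and vertical below 0.12 rad); the robot touches nothing.
It fails at once if the fingers touch a bead (contact force between the fingers and orange1 above 0.5 N or contact force between the fingers and orange2 above 0.5 N or contact force between the fingers and orange3 above 0.5 N or contact force between the fingers and orange4 above 0.5 N or contact force between the fingers and blue1 above 0.5 N or contact force between the fingers and blue2 above 0.5 N or contact force between the fingers and blue3 above 0.5 N or contact force between the fingers and blue4 above 0.5 N).
It fails at once if the rod presses on the pan with more than 40 N (contact force between stirrer and pan above 40 N).
It fails at once if a bead leaves the pan (horizontal distance between any of orange1, orange2, orange3, orange4, blue1, blue2, blue3, blue4 and pan_floor above 0.1 m).
It fails at once if a bystander is moved by more than 30 mm (distance of any of stapler, date_stamp, tape_measure, glue_stick from where it was at the start of the episode above 0.03 m).
It also fails if it takes over 72 s, if anything falls off the work surface, if the arm or the gripper's body presses on something with over 40 N, if the wrist force passes 120 N, or if a joint passes its speed limit or range.

ROBOT

A 6-joint arm with a two-finger parallel gripper is mounted at the origin on a cart in front of the work surface, level with it; the furniture and walls round the work are solid. World frame = base frame: x ahead of the robot, y to its left, z up, the work surface at z = 0. Lengths are in m, angles in degrees, forces in N, time in s.
With the tool pointing down it reaches from about 0.4 to 0.825 m from the base axis. Payload 7 kg.
Tool frame: the origin (TCP) lies at the very end of the fingers, on their centre line; the grasp point (between the pads) lies hold_point_z behind it (hold_point_z is the distance from the TCP to the grasp point, in m); z points along the fingers, y is the line along which they close (so a half turn about z gives the same grasp; the last joint's range is limited). The gripper opens to 88 mm and grips with 3 to 60 N. Pads are 19 mm wide; open, the fingers measure 130 mm over their backs; the gripper's body (78 mm by 193 mm) begins 47 mm behind the grasp point.
Start: joints at [83.256, 20.546, 0.682, 0, -70.136, -16.507], TCP at [0.266, 0.62, 0.227] pointing down, gripper open.
Joint ranges: [-176.03, 176.03], [-82.01, 121.73], [-58.28, 71.71], [-173.87, 95.51], [-174.79, -0.11], [-173.66, 173.66]. Speed limits (degrees/s): [136.94, 136.94, 172.46, 180, 180, 180].

INTERFACE

Orientations are given as [roll, pitch, yaw] about the fixed x, y, z axes, in that order (R = Rz(yaw) Ry(pitch) Rx(roll)).
In Python, from plant import get_obs, snapshot, close_job, hold_point_z gives the robot as it stands.
- The arm moves only by the tool play_rows, never from a script. Its argument "commands" is a list that holds one entry, the list of rows, each a list of 7 numbers: the shift along the tool's x, y, z in cm, then the turn, a rotation vector about the tool's x, y, z in degrees, then the opening, from 0 (shut) to 1 (fully open). In form: [[[x, y, z, ax, ay, az, fingers], ...]]. A call has 1 to 20 rows; each row is the pose to reach, as a shift and turn from the pose commanded when the call began, along the tool's axes at that moment; what a row does not reach only later rows make up. A row lasts 1/12 s, in which the tool goes at most 41.7 mm and 7.16 degrees, less where a joint would pass 70% of its speed; a pose out of reach is approached as far as the arm can. A call with a gripper value outside its range is refused whole. The fingers move at their own pace and stop on an object; the grip force is fixed at half the most. Time passes only in rows, so rows that repeat a pose let the fingers close. It gives the time, the measured TCP pose, the force, the opening and the grip force at its end, in the units of the state.
- get_obs(): the state, without advancing time (a new reading comes with each control period).
- snapshot(name): name is "side" or "top"; returns a dict with "frame" (420x560x3 uint8, red, green, blue), "camera_matrix" (3x3 intrinsics, pixels), "origin" and "attitude" of the camera in the world. Camera axes: x right, y down, z forward; pixel columns grow to the right and rows downward; lengths in m; the calibration is good to about 2 mm. A picture is of the moment at which its call begins. There is no depth.
- close_job(): hands the job in; it is judged then, once.
The state is a dict: "clock": time; "joint_pos": joint angles; "qvel": joint speeds; "tau": joint torques, N m; "tool_pos": TCP position; "orientation": TCP orientation; "force": force on the tool from outside, world axes, zero at the start; "moment": the same for the moment, N m; "opening": finger opening in m; "gripper_force": force on a finger pad.
Only numpy, scipy, OpenCV 4.12 (cv2) and the standard library are available. Lean on these libraries where they do the work, as an engineer would, in place of code of your own. Each camera call takes 0.05 s, during which the arm holds its last target. There are 200 camera calls.

## Working session

There is one attempt and no reset: what is moved stays moved. The work goes in short steps, Python scripts to look and compute and a tool call to move; the robot and the scene stay as the last step left them, time stands still between calls to the robot, and variables do not carry over. Pictures are saved under pics/ and viewed, at most 13 in all, crops included, and the job is handed in when it is done.

Besides the shell and the picture viewer there is one more tool, called after ">>>" as a command line: name --argument value ..., lists and objects as JSON in quotes. play_rows: Moves the arm, as the interface text tells. Its arguments: {"type":"object","properties":{"commands":{"type":"array","items":{"type":"array","items":{"type":"array","items":{"type":"number"}}}}},"required":["commands"]}

```bash
mkdir -p pics; python3 - <<'E'
from plant import *
import cv2,numpy as np
print(get_obs(),hold_point_z)
for n in("side","top"):
    s=snapshot(n);cv2.imwrite(f"pics/{n}0.png",s["frame"][:,:,::-1]);print(n,s["camera_matrix"],s["origin"],s["attitude"])
E
```

```text
{'clock': 0.0, 'joint_pos': array([ 8.32569497e+01,  2.05907653e+01,  6.33123532e-01, -2.07450157e-02,
       -7.01372064e+01, -1.65065434e+01]), 'qvel': array([ 0.04227394, -0.01843691, -0.00507457, -0.01529317, -0.10401187,
        0.02012502]), 'tau': array([-8.62390061e-04, -5.82715416e+01,  2.93058211e+01,  6.99693024e+00,
        6.91286419e-03, -1.59348410e-04]), 'tool_pos': array([0.26627733, 0.61970749, 0.22562336]), 'orientation': array([ 1.79903519e+02, -8.25348381e-03, -2.32566513e+01]), 'force': array([-1.34910977, -0.20725392,  0.40194516]), 'moment': array([ 0.01091075,  0.00186798, -0.02283458]), 'gripper_force': 0.0, 'opening': 0.08759586380216204} 0.0188
side [[519.13528532   0.         274.34640417]
 [  0.         519.13528532 211.96994179]
 [  0.           0.           1.        ]] [0.65129905 1.23223312 1.026869  ] [-125.25189999   -0.61025823  176.32345173]
top [[418.53162744   0.         270.29782611]
 [  0.         418.53162744 201.50441441]
 [  0.           0.           1.        ]] [ 0.50011399 -0.01417164  1.10569746] [-175.04661524    0.42691862  -88.4983287 ]
```

View pics/side0.png

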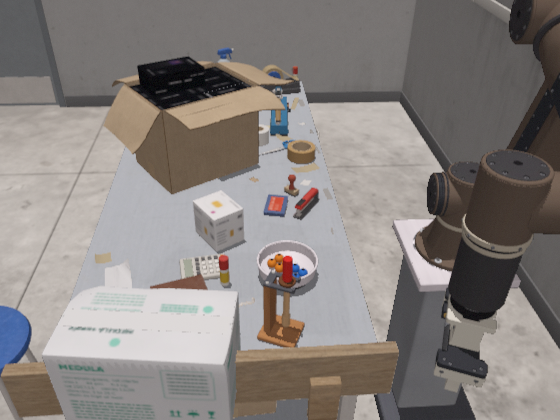

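View pics/top0.png

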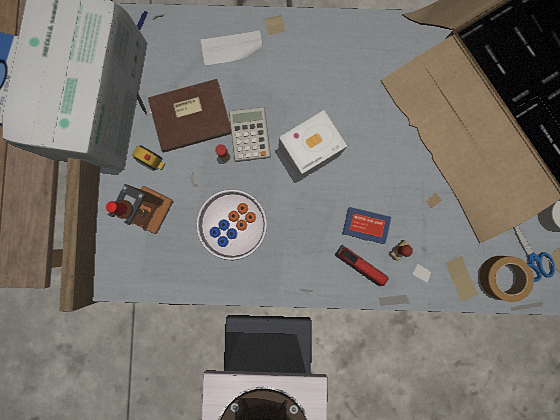

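The side view shows the pan at (287,263) and the rod and stand at (285,300). The top view shows the pan at (232,225), the blue beads clustered at (223,234), the orange beads at (242,215), and the stand at (135,208). Next I'll enlarge these.

```bash
python3 - <<'E'
import cv2,numpy as np
t=cv2.imread("pics/top0.png");s=cv2.imread("pics/side0.png")
a=cv2.resize(t[170:270,90:190],(400,400),interpolation=2)
c=cv2.resize(s[240:350,240:340],(545,600),interpolation=2)[:, :400]
b=cv2.resize(t[185:265,192:272],(400,400),interpolation=2)
l=np.vstack([a,b])[:600]
cv2.imwrite("pics/z0.png",np.hstack([a,cv2.resize(s[245:345,240:340],(400,400),interpolation=2)]))
E
```

```text
(no output)
```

View pics/z0.png

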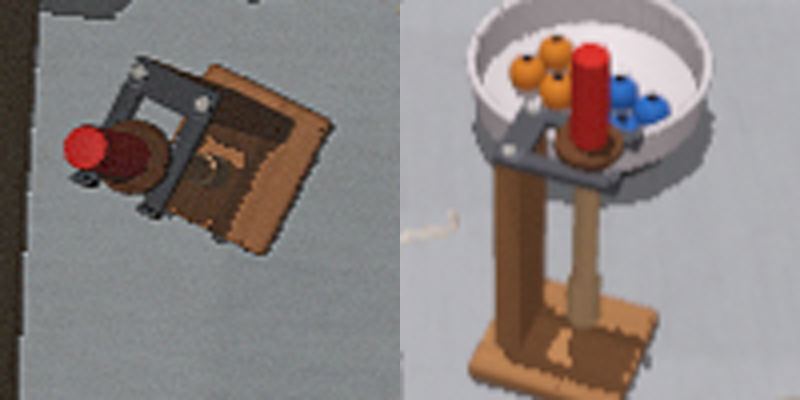

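The left half of the crop is the top view. The handle top is at pixel (111.2,206.7), the collar at (123.7,209.2), the bridge bolts at (124.5,187.5) and (140.7,195.5), and the prong tips at (111.5,214.5) and (127.7,222.5). In the side view the handle top is at (287.5,258) and the collar at (287.2,282).

```bash
cat > h.py <<'E'
import cv2,numpy as np
from plant import *
from scipy.spatial.transform import Rotation as R
from scipy.optimize import least_squares
def ray(s,uv):
    K=s["camera_matrix"];d=np.array([(uv[0]-K[0,2])/K[0,0],(uv[1]-K[1,2])/K[1,1],1.])
    return np.array(s["origin"]),R.from_euler("xyz",s["attitude"],degrees=True).apply(d)
def at_z(s,uv,z):
    o,d=ray(s,uv);return o+d*(z-o[2])/d[2]
def proj(s,p):
    c=R.from_euler("xyz",s["attitude"],degrees=True).inv().apply(np.array(p)-s["origin"])
    return (np.array(s["camera_matrix"])@(c.T/c.T[2]))[:2].T
def tri(l):
    A=[];b=[]
    for s,uv in l:
        o,d=ray(s,uv);d=d/np.linalg.norm(d);P=np.eye(3)-np.outer(d,d);A.append(P);b.append(P@o)
    return np.linalg.lstsq(np.vstack(A),np.hstack(b),rcond=None)[0]
def beads(s,pan,off=(0,0)):
    """bead centres in world xy (top camera) by fitting discs to colour masks"""
    hsv=cv2.cvtColor(s["frame"],cv2.COLOR_RGB2HSV);out={}
    c=proj(s,[*pan,0.03]);yy,xx=np.mgrid[:420,:560];near=np.hypot(xx-c[0],yy-c[1])<42
    for n,lo,hi in(("o",6,20),("b",95,128)):
        m=(hsv[...,0]>=lo)&(hsv[...,0]<=hi)&(hsv[...,1]>130)&(hsv[...,2]>50)&near
        m=cv2.morphologyEx(m.astype(np.uint8),cv2.MORPH_CLOSE,np.ones((3,3),np.uint8))
        pts=np.argwhere(m)[:,::-1].astype(float)
        best=None
        for k in range(20):
            _,lab,ce=cv2.kmeans(np.float32(pts),4,None,(3,50,.01),1,cv2.KMEANS_RANDOM_CENTERS)
            if best is None or _<best[0]:best=(_,ce,np.bincount(lab[:,0]))
        out[n]=np.array([at_z(s,p,.024)[:2] for p in best[1]]);out[n+"n"]=best[2]
    return out
E
python3 - <<'E'
from h import *
t=snapshot("top");s=snapshot("side")
np.set_printoptions(precision=4,suppress=True)
print("handle",tri([(t,(111.2,206.7)),(s,(287.5,258))]))
print("collar",tri([(t,(123.7,209.2)),(s,(287.2,282))]), at_z(t,(123.7,209.2),.188))
B=[at_z(t,p,.182)[:2] for p in((124.5,187.5),(140.7,195.5))];T=[at_z(t,p,.184)[:2] for p in((111.5,214.5),(127.7,222.5))]
print(B,T);d=np.mean(B,0)-np.mean(T,0);print(np.degrees(np.arctan2(d[1],d[0])),np.linalg.norm(d))
# pan rim fit
hsv=cv2.cvtColor(t["frame"],cv2.COLOR_RGB2HSV)
def rim(p,n=72):
    a=np.linspace(0,2*np.pi,n);return np.c_[p[0]+.086*np.cos(a),p[1]+.086*np.sin(a),0*a+.058]
g=cv2.GaussianBlur(cv2.cvtColor(t["frame"],cv2.COLOR_RGB2GRAY),(0,0),1).astype(np.float32)
def sc(p):
    c=np.array([*p,.058]);r=rim(p);i=proj(t,c+(r-c)*.98);o=proj(t,c+(r-c)*1.04)
    f=lambda q:cv2.remap(g,np.float32(q[:,0])[None],np.float32(q[:,1])[None],1)
    return (f(i)-f(o)).mean()
p0=at_z(t,(232,225),.058)[:2]
c=[(sc(p0+[i*.001,j*.001]),p0+[i*.001,j*.001]) for i in range(-12,13) for j in range(-12,13)]
v,p=max(c,key=lambda q:q[0]);print("pan",v,p, [x[1] for x in sorted(c,key=lambda q:-q[0])[:4]])
print(beads(t,p))
im=t["frame"][:,:,::-1].copy();im=cv2.resize(im[180:270,187:277],(540,540),interpolation=2)
b=beads(t,p)
for n in"ob":
    for q in b[n]:
        cc=(proj(t,[*q,.024])-[186.5,179.5])*6;cv2.circle(im,tuple(int(x) for x in cc),40,(0,255,0),1)
for q in (proj(t,rim(p))-[186.5,179.5])*6: cv2.circle(im,tuple(int(x) for x in q),2,(0,0,255),-1)
for n,uv in dict(hand=(104,148)).items(): pass
cv2.imwrite("pics/p0.png",im)
E
```

```text
handle [0.5545 0.3208 0.2502]
collar [0.5539 0.3216 0.176 ] [0.5542 0.3172 0.188 ]
[array([0.603 , 0.3203]), array([0.586 , 0.2832])] [array([0.542, 0.345]), array([0.5253, 0.3081])]
-22.182095295882117 0.06571792203855456
pan 13.323201 [0.5202 0.0823] [array([0.5202, 0.0823]), array([0.5192, 0.0843]), array([0.5322, 0.0923]), array([0.5202, 0.0833])]
{'o': array([[0.5544, 0.0904],
       [0.5523, 0.0484],
       [0.5325, 0.0706],
       [0.5734, 0.0691]]), 'on': array([90, 87, 83, 78]), 'b': array([[0.5307, 0.1158],
       [0.4884, 0.1169],
       [0.5089, 0.0951],
       [0.512 , 0.1371]]), 'bn': array([78, 77, 76, 81])}
```

View pics/p0.png

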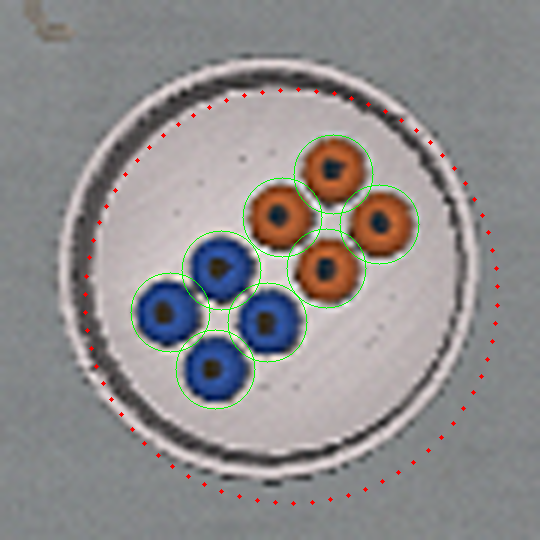

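The picture shows the bead circles are right, but the red rim fit is off. By eye the rim centre is at pixel (231.2,224.2). I still need the chair rail and box heights near the stand.

```bash
cat >q.py <<'E'
from h import *
np.set_printoptions(precision=4,suppress=True)
t=snapshot("top");s=snapshot("side")
print("pan",at_z(t,(231.25,224.25),.058), "side",at_z(s,(287.5,262),.058),tri([(t,(231.25,224.25)),(s,(287.5,262))]))
print("hand",at_z(t,(111.2,206.7),.255),at_z(s,(287.5,258),.255))
print("box",tri([(t,(123,173)),(s,(239,293))]),tri([(t,(147,28)),(s,(78,293))]))
print("rail bottom end",tri([(t,(98,308)),(s,(400,345))]),[at_z(t,(98,308),z) for z in(0,.1,.2,.3,.4)],[at_z(s,(400,345),z) for z in(0,.1,.2,.3,.4)])
E
python3 q.py
python3 - <<'E'
import cv2,numpy as np
t=cv2.imread("pics/top0.png")[0:330,0:200];s=cv2.imread("pics/side0.png")[230:420,0:480]
o=np.zeros((600,800,3),np.uint8);a=cv2.resize(t,(300,495));o[:495,:300]=a
b=cv2.resize(s,(500,198));b=cv2.resize(s[:,40:420],(500,250));o[:250,300:]=b
cv2.imwrite("pics/z1.png",o)
E
```

```text
pan [0.5311 0.0922 0.058 ] side [0.5315 0.1129 0.058 ] [0.5305 0.094  0.0417]
hand [0.5547 0.3189 0.255 ] [0.5547 0.3266 0.255 ]
box [0.654  0.3346 0.1554] [1.027  0.3067 0.1379]
rail bottom end [0.3009 0.4207 0.0496] [array([0.3061, 0.4375, 0.    ]), array([0.3237, 0.3967, 0.1   ]), array([0.3412, 0.3558, 0.2   ]), array([0.3588, 0.315 , 0.3   ]), array([0.3763, 0.2741, 0.4   ])] [array([0.2677, 0.379 , 0.    ]), array([0.3051, 0.4621, 0.1   ]), array([0.3424, 0.5452, 0.2   ]), array([0.3798, 0.6283, 0.3   ]), array([0.4171, 0.7114, 0.4   ])]
```

View pics/z1.png

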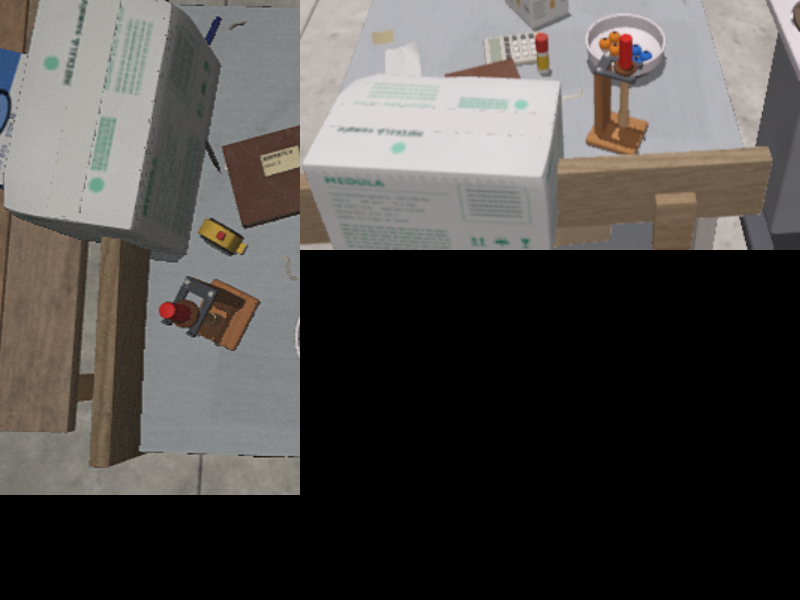

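```bash
cat >q.py <<'E'
from h import *
np.set_printoptions(precision=4,suppress=True)
t=snapshot("top");s=snapshot("side")
print("box",tri([(t,(93,163)),(s,(234,291))]),tri([(t,(123,173)),(s,(234,385))]))
for a in((73,309),(61,310)):
    p=tri([(t,a),(s,(397,344))]);print("rail",p,proj(t,p),proj(s,p))
o=get_obs();
E
python3 q.py
```

```text
box [0.6654 0.3821 0.2082] [ 0.6808  0.4199 -0.0758]
rail [0.3151 0.4577 0.0984] [ 72.4266 310.8464] [395.0821 344.1733]
rail [0.3192 0.4749 0.1192] [ 60.8726 310.4031] [396.5815 344.0407]
```

>>> play_rows --commands '[[[0,0,-4,0,0,0,1],[0,0,-8,0,0,0,1],[0,0,-12,0,0,0,1],[0,0,-16,0,0,0,1],[0,0,-20,0,0,0,1],[0,0,-22,0,0,0,1],[0,0,-22,0,0,0,1]]]'

```text
clock: 0.98
tool_pos: [0.2673, 0.6209, 0.4532]
orientation: [-179.5, 0.0, -23.3]
force: [-1.3, -1.0, -0.0]
opening: 0.0876
gripper_force: 0.0
```

>>> play_rows --commands '[[[3.2,1.36,0,0,0,0,1],[6.4,2.73,0,0,0,0,1],[9.6,4.1,0,0,0,0,1],[12.8,5.46,0,0,0,0,1],[16,6.82,0,0,0,0,1],[19.2,8.2,0,0,0,0,1],[22.4,9.55,0,0,0,0,1],[25.6,10.9,0,0,0,0,1],[28.8,12.3,0,0,0,0,1],[32,13.65,0,0,0,0,1],[35.2,15,0,0,0,0,1],[38.4,16.4,0,0,0,0,1],[38.4,16.4,4,0,0,0,1],[38.4,16.4,8,0,0,0,1],[38.4,16.4,12,0,0,0,1],[38.4,16.4,13,0,0,0,1],[38.4,16.4,13,0,0,0,1],[38.4,16.4,13,0,0,0,1]]]'

```text
clock: 2.48
tool_pos: [0.5552, 0.3181, 0.3181]
orientation: [-180.0, -0.1, -23.2]
force: [-0.0, 0.5, 1.2]
opening: 0.0875
gripper_force: 0.0
```

>>> play_rows --commands '[[[0,0,3,0,0,0,1],[0,0,6,0,0,0,1],[0,0,9,0,0,0,1],[0,0,11,0,0,0,1],[0,0,11.5,0,0,0,1],[0,0,11.5,0,0,0,1],[0,0,11.5,0,0,0,0],[0,0,11.5,0,0,0,0],[0,0,11.5,0,0,0,0],[0,0,11.5,0,0,0,0],[0,0,11.5,0,0,0,0],[0,0,11.5,0,0,0,0],[0,0,11.5,0,0,0,0],[0,0,11.5,0,0,0,0]]]'

```text
clock: 3.65
tool_pos: [0.5545, 0.3178, 0.2016]
orientation: [180.0, -0.0, -23.2]
force: [-0.5, 0.0, 0.3]
opening: 0.04
gripper_force: 0.0
```

>>> play_rows --commands '[[[0,0,0,0,0,0,0],[0,0,0,0,0,0,0],[0,0,0,0,0,0,0],[0,0,0,0,0,0,0],[0,0,0,0,0,0,0],[0,0,0,0,0,0,0],[0,0,0,0,0,0,0]]]'

```text
clock: 4.23
tool_pos: [0.5546, 0.3179, 0.2016]
orientation: [-180.0, -0.0, -23.3]
force: [0.2, 0.1, -0.0]
opening: 0.0236
gripper_force: 30.0
```

>>> play_rows --commands '[[[0,0,-0.7,0,0,0,0],[0,0,-1.4,0,0,0,0],[-1.5,0,-1.5,0,0,0,0],[-4,0,-1.5,0,0,0,0],[-7,0,-1.8,0,0,0,0],[-8,0,-4,0,0,0,0],[-7,1.5,-6,0,0,0,0],[-5,4,-6.5,0,0,0,0],[-3,6.5,-6.5,0,0,0,0],[-0.7,9,-6.5,0,0,0,0],[1.7,11.5,-6.5,0,0,0,0],[4,14,-6.5,0,0,0,0],[6.2,16.5,-6.5,0,0,0,0],[7.7,17.6,-6.5,0,0,0,0],[8.2,17.9,-6.5,0,0,0,0],[8.2,17.9,-6.5,0,0,0,0],[8.2,17.9,-6.5,0,0,0,0]]]'

```text
clock: 5.65
tool_pos: [0.5589, 0.1214, 0.2667]
orientation: [-180.0, 0.0, -23.3]
force: [-0.2, 0.0, -1.0]
opening: 0.0235
gripper_force: 30.0
```

```bash
python3 - <<'E'
from h import *
s=snapshot("side");t=snapshot("top")
print(get_obs()["tool_pos"])
a=cv2.resize(s["frame"][180:320,220:360],(400,400),interpolation=2);b=cv2.resize(t["frame"][155:295,160:300],(400,400),interpolation=2)
cv2.imwrite("pics/z2.png",np.hstack([a,b])[:,:,::-1])
E
```

```text
[0.55879652 0.12209009 0.2666924 ]
```

View pics/z2.png

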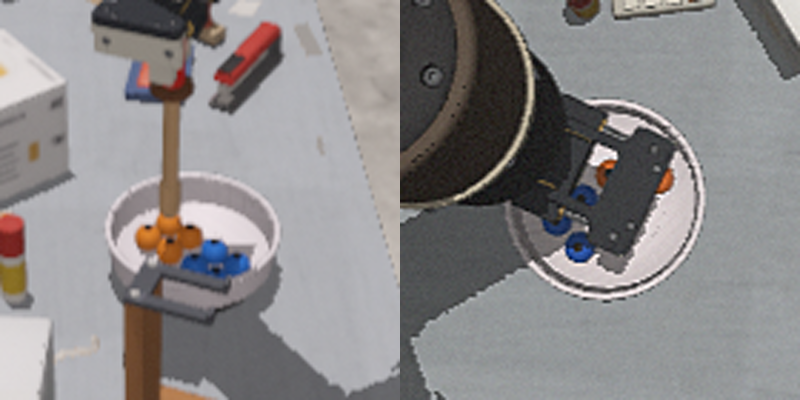

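The picture shows the rod held upright over the pan, with the side-view tip at about (279,255). The fork hides part of the pan there, and the beads haven't moved. Next I lower to the floor while I write a planner.

>>> play_rows --commands '[[[0,0,3,0,0,0,0],[0,0,6,0,0,0,0],[0,0,7.6,0,0,0,0],[0,0,8.0,0,0,0,0],[0,0,8.2,0,0,0,0],[0,0,8.3,0,0,0,0],[0,0,8.4,0,0,0,0],[0,0,8.4,0,0,0,0]]]'

```text
clock: 6.42
tool_pos: [0.5598, 0.1216, 0.1837]
orientation: [-179.9, -0.1, -23.2]
force: [-0.6, -0.5, -1.6]
opening: 0.0235
gripper_force: 30.0
```

```bash
cat > plan.py <<'E'
from h import *
PAN=np.array([.5310,.0927])
yaw=np.radians(-23.25)
TX=np.array([np.cos(yaw),np.sin(yaw)]);TY=np.array([np.sin(yaw),-np.cos(yaw)])
def tot(p): return np.c_[(np.asarray(p)-PAN)@TX,(np.asarray(p)-PAN)@TY]*100  # tool cm about pan
def simulate(P,path,tau,settle=1.0,dt=.003,rodh=True):
    """P (N,8,2) cm; path (N,K,2) rod rows at 1/12 s; returns state after rod is lifted and beads settle"""
    N=len(P);P=P.copy();V=np.zeros_like(P);K=path.shape[1];T=(K-1)/12
    k=3000.;c=25.
    for i in range(int((T+.25+settle)/dt)):
        t=i*dt;s=min(t*12,K-1.001);j=int(s);rod=path[:,j]+(path[:,j+1]-path[:,j])*(s-j)
        A=-V/tau[:,None,None]
        D=P[:,:,None]-P[:,None];d=np.linalg.norm(D,axis=-1)+1e-6
        ov=np.clip(2.8-d,0,None);ov[:,range(8),range(8)]=0
        n=D/d[...,None];vr=((V[:,:,None]-V[:,None])*n).sum(-1)
        A+=((k*ov-c*vr*(ov>0))[...,None]*n).sum(2)
        if t<T+.25:
            D=P-rod[:,None];d=np.linalg.norm(D,axis=-1)+1e-6;ov=np.clip(2.5-d,0,None);n=D/d[...,None]
            A+=((2*k*ov-c*(V*n).sum(-1)*(ov>0))[...,None]*n)
        r=np.linalg.norm(P,axis=-1)+1e-6
        A-=((280*np.clip((r-4.7)/.15,0,1)+3000*np.clip(r-7.2,0,None))/r)[...,None]*P
        V+=A*dt;P+=V*dt
    return P
def worst(P):
    d=np.linalg.norm(P[:,:4,None]-P[:,None,4:],axis=-1)
    return np.c_[d.min(2),d.min(1)]   # (N,8) nearest other colour
def ok(P): return np.array([worst(p[None])[0] for p in P]).max(1)<4.5
def search(b,rod,n=500,L=20,step=.8,seed=0,keep=12,rmax=4.5,rep=12):
    g=np.random.default_rng(seed);paths=[]
    while len(paths)<n:
        pts=[rod];
        while len(pts)<L+1:
            w=g.uniform(-rmax,rmax,2)
            if np.hypot(*w)>rmax: continue
            m=max(1,int(np.ceil(np.hypot(*(w-pts[-1]))/step)));a=pts[-1]
            pts+= [a+(w-a)*(q+1)/m for q in range(m)]
        paths.append(np.round(pts[:L+1],1))
    paths=np.array(paths)
    def run(pp,rep,noise):
        X=np.repeat(pp,rep,0);B=np.repeat(b[None],len(X),0)+g.normal(0,noise,(len(X),8,2))
        w=worst(simulate(B,X,g.uniform(.15,.6,len(X))));
        return (np.clip(w-4.0,0,None).sum(1)).reshape(len(pp),rep),(w.max(1)<4.4).reshape(len(pp),rep)
    c,s=run(paths,2,.1);o=np.argsort(c.mean(1))[:keep]
    c,s=run(paths[o],rep,.15);j=np.lexsort((c.mean(1),-s.mean(1)))
    return paths[o][j],s.mean(1)[j],c.mean(1)[j]
E
cat > go.py <<'E'
from plan import *
import time
b=np.array([[.5544,.0904],[.5523,.0484],[.5325,.0706],[.5734,.0691],[.5307,.1158],[.4884,.1169],[.5089,.0951],[.512,.1371]])
o=get_obs();print(o["tool_pos"],o["force"],o["clock"]);rod=tot([o["tool_pos"][:2]])[0]
print("rod",rod.round(2),"beads",tot(b).round(1).tolist(),worst(tot(b)[None]).round(1))
t=time.time();p,s,c=search(tot(b),rod);print(time.time()-t,s[:5],c[:5])
for q in p[:2]:print((q-q[0]).round(1).tolist(),"abs",q[-1])
E
python3 go.py
```

```text
[0.55979785 0.12159451 0.18374436] [-0.60279431 -0.54394728 -1.63514917] 6.4167
rod [ 1.51 -3.79] beads [[2.2, -0.7], [3.7, 3.2], [1.0, 2.0], [4.8, 0.5], [-0.9, -2.1], [-4.9, -0.5], [-2.1, 0.7], [-3.5, -3.3]] [[3.5 6.4 3.4 6.3 3.5 6.4 3.4 6.3]]
17.882323265075684 [0.75       0.75       0.41666667 0.33333333 0.33333333] [0.59361142 1.29509434 1.07652927 1.06582167 1.16340268]
[[0.0, 0.0], [0.0, 0.7], [0.1, 1.3], [0.1, 2.0], [0.2, 2.6], [-0.3, 3.1], [-0.8, 3.7], [-1.4, 4.2], [-1.9, 4.8], [-2.4, 5.3], [-2.9, 5.9], [-3.4, 6.4], [-3.4, 5.7], [-3.4, 5.0], [-3.4, 4.3], [-3.4, 3.5], [-3.5, 2.8], [-3.5, 2.1], [-3.5, 1.4], [-3.5, 0.7], [-3.5, 0.0]] abs [-2.  -3.8]
[[0.0, 0.0], [0.2, 0.8], [0.4, 1.5], [0.7, 2.3], [0.9, 3.0], [1.1, 3.8], [1.3, 4.6], [1.5, 5.3], [1.7, 6.1], [1.0, 5.8], [0.4, 5.5], [-0.3, 5.2], [-1.0, 4.9], [-1.7, 4.6], [-2.4, 4.3], [-3.1, 4.1], [-3.8, 3.8], [-4.5, 3.5], [-5.2, 3.2], [-5.9, 2.9], [-5.3, 2.5]] abs [-3.8 -1.3]
```

>>> play_rows --commands '[[[0,0,0.1,0,0,0,0],[0,0,0.1,0,0,0,0],[0,0,0.2,0,0,0,0],[0,0,0.2,0,0,0,0]]]'

```text
clock: 6.75
tool_pos: [0.5597, 0.1211, 0.1812]
orientation: [-180.0, -0.1, -23.2]
force: [-0.1, -0.5, 2.5]
opening: 0.0237
gripper_force: 30.0
```

>>> play_rows --commands '[[[0,0,0.05,0,0,0,0],[0,0,0.1,0,0,0,0],[0,0,0.1,0,0,0,0]]]'

```text
clock: 7.0
tool_pos: [0.5601, 0.1211, 0.181]
orientation: [-179.9, -0.1, -23.2]
force: [-1.2, 0.3, 8.1]
opening: 0.0238
gripper_force: 30.0
```

>>> play_rows --commands '[[[0,0,-0.5,0,0,0,0],[0,0,-0.6,0,0,0,0]]]'

```text
clock: 7.17
tool_pos: [0.5594, 0.1211, 0.1862]
orientation: [-180.0, -0.0, -23.3]
force: [-0.4, 0.1, -0.5]
opening: 0.0232
gripper_force: 30.0
```

>>> play_rows --commands '[[[0.0,0.7,0,0,0,0,0],[0.1,1.3,0,0,0,0,0],[0.1,2.0,0,0,0,0,0],[0.2,2.6,0,0,0,0,0],[-0.3,3.1,0,0,0,0,0],[-0.8,3.7,0,0,0,0,0],[-1.4,4.2,0,0,0,0,0],[-1.9,4.8,0,0,0,0,0],[-2.4,5.3,0,0,0,0,0],[-2.9,5.9,0,0,0,0,0],[-3.4,6.4,0,0,0,0,0],[-3.4,5.7,0,0,0,0,0],[-3.4,5.0,0,0,0,0,0],[-3.4,4.3,0,0,0,0,0],[-3.4,3.5,0,0,0,0,0],[-3.5,2.8,0,0,0,0,0],[-3.5,2.1,0,0,0,0,0],[-3.5,1.4,0,0,0,0,0],[-3.5,0.7,0,0,0,0,0],[-3.5,0.0,0,0,0,0,0]]]'

```text
clock: 8.83
tool_pos: [0.5274, 0.1356, 0.1854]
orientation: [180.0, 0.0, -23.2]
force: [0.3, -0.8, -1.9]
opening: 0.0236
gripper_force: 30.0
```

```bash
python3 - <<'E'
from h import *
for i in range(10): s=snapshot("side")
t=snapshot("top")
o=get_obs();print(o["tool_pos"],o["force"],o["clock"])
np.savez("s1.npz",s=s["frame"],t=t["frame"])
a=cv2.resize(s["frame"][230:300,250:326],(434,400),interpolation=2);b=cv2.resize(t["frame"][180:270,187:277],(360,400),interpolation=2)
cv2.imwrite("pics/z3.png",np.hstack([a,b])[:,:,::-1])
E
```

```text
[0.52702378 0.13467979 0.18568574] [-0.2425157   0.02567147 -1.64438442] 9.3833
```

View pics/z3.png

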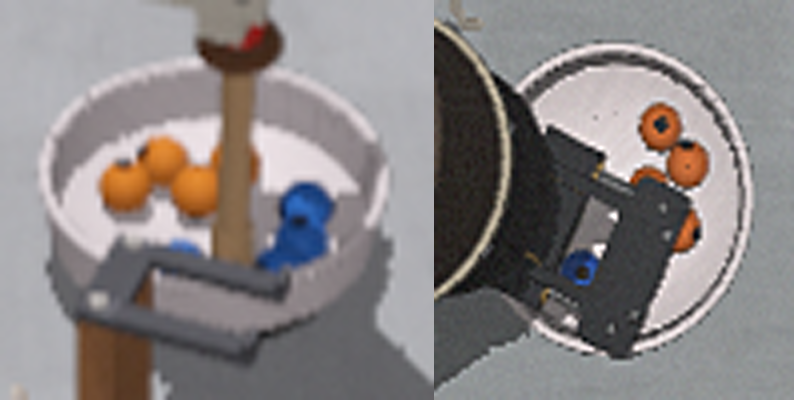

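The picture shows the rod among the beads. Blues are at (305,205), (300,240) and (183,245) in the left half. The gripper and the fork hide the rest, so I'll lift the rod clear for a clean top view.

>>> play_rows --commands '[[[0,0,-3.5,0,0,0,0],[0,0,-7,0,0,0,0],[-3,-1.5,-7.5,0,0,0,0],[-6.5,-3.2,-7.5,0,0,0,0],[-10,-5,-7.5,0,0,0,0],[-13,-6.5,-7.5,0,0,0,0],[-14,-7,-7.5,0,0,0,0],[-14,-7,-7.5,0,0,0,0]]]'

```text
clock: 10.05
tool_pos: [0.4246, 0.2562, 0.261]
orientation: [-179.9, 0.0, -23.1]
force: [-0.3, 0.8, -0.4]
opening: 0.0236
gripper_force: 30.0
```

```bash
cat > look.py <<'E'
from plan import *
import sys
def look(name):
    t=snapshot("top");b=beads(t,PAN);o=get_obs()
    P=tot(np.r_[b["o"],b["b"]]);print(o["clock"],o["tool_pos"],b["on"],b["bn"])
    print("beads",P.round(1).tolist(),"near",worst(P[None])[0].round(1))
    im=cv2.resize(t["frame"][170:280,150:300],(750,550),interpolation=2)[:,:,::-1].copy()
    for q in np.r_[b["o"],b["b"]]: cv2.circle(im,tuple(int(x) for x in (proj(t,[*q,.024])-[149.5,169.5])*5),33,(0,255,0),1)
    cv2.imwrite(f"pics/{name}.png",im);return P,tot([o["tool_pos"][:2]])[0]
def entries(P):
    "free places to put the rod down, tool cm about the pan"
    g=np.array([(x,y) for x in np.arange(-4.5,4.6,.5) for y in np.arange(-4.5,4.6,.5) if np.hypot(x,y)<=4.5])
    d=np.linalg.norm(g[:,None]-P[None],axis=-1).min(1);j=np.argsort(-d)
    out=[]
    for k in j:
        if d[k]<2.75: break
        if all(np.hypot(*(g[k]-q))>2 for q in out): out.append(g[k])
    return out[:4]
def plan(P,rod,n=250,**k):
    best=None
    for e in entries(P):
        p,s,c=search(P,e,n=n,**k);print("entry",e,s[:2],c[:2].round(2))
        if best is None or (s[0],-c[0])>best[0]: best=((s[0],-c[0]),p[0])
    q=best[1];print(best[0],"entry shift from rod",(q[0]-rod).round(2),"rows",(q-q[0]).round(1).tolist(),"end abs",q[-1])
if __name__=="__main__":
    P,rod=look(sys.argv[1]); plan(P,rod)
E
python3 look.py a1
```

```text
10.1 [0.42537108 0.2552823  0.26087005] [82 86 80 86] [83 85 81 84]
beads [[5.0, 0.7], [3.7, 3.1], [1.4, 1.6], [0.2, 4.2], [0.5, -4.2], [-4.3, 1.1], [-3.3, 3.6], [0.7, -1.1]] near [4.7 5.2 2.8 3.5 5.8 5.4 3.5 2.8]
entry [-3.  -2.5] [0.91666667 0.83333333] [0.08 0.12]
entry [ 3.5 -2.5] [0.58333333 0.58333333] [0.48 0.95]
entry [-1.5  1.5] [0.75       0.66666667] [0.3  0.45]
entry [-2.  -0.5] [0.66666667 0.5       ] [0.82 0.87]
(np.float64(0.9166666666666666), np.float64(-0.0751421086934639)) entry shift from rod [13.12  8.27] rows [[0.0, 0.0], [0.6, -0.2], [1.2, -0.4], [1.9, -0.5], [2.5, -0.7], [2.4, 0.0], [2.4, 0.8], [2.3, 1.6], [2.2, 2.3], [2.2, 3.1], [2.3, 2.4], [2.5, 1.7], [2.7, 1.0], [2.9, 0.3], [3.1, -0.4], [3.3, -1.1], [3.6, -0.4], [4.0, 0.3], [4.4, 1.0], [4.8, 1.7], [5.1, 2.4]] end abs [ 2.1 -0.1]
```

View pics/a1.png

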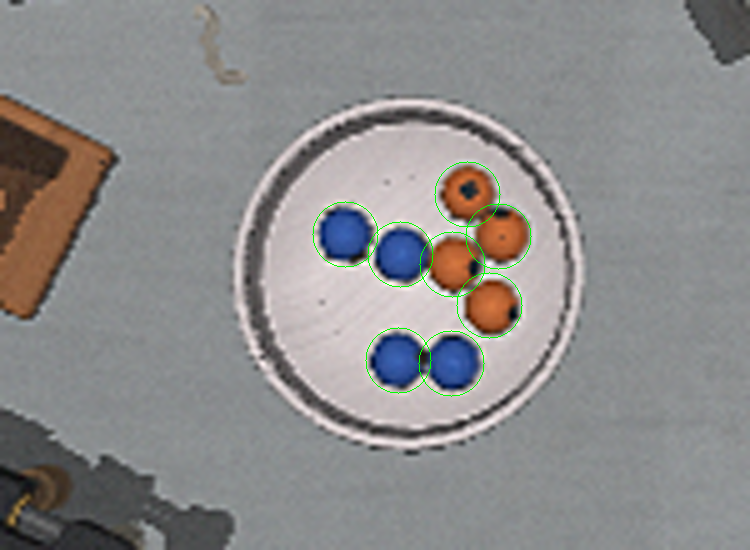

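The clean top view shows the oranges at (467,192), (500,235), (453,263) and (490,305), and the blues at (345,235), (402,255), (398,360) and (453,362). I'll run the planned stroke, entering from the free area.

>>> play_rows --commands '[[[3,2,0,0,0,0,0],[6.3,4,0,0,0,0,0],[9.6,6.1,0,0,0,0,0],[12.2,7.8,0,0,0,0,0],[13.1,8.3,0,0,0,0,0],[13.1,8.3,0,0,0,0,0],[13.1,8.3,3,0,0,0,0],[13.1,8.3,6,0,0,0,0],[13.1,8.3,7.4,0,0,0,0],[13.1,8.3,7.4,0,0,0,0]]]'

```text
clock: 10.93
tool_pos: [0.5117, 0.1253, 0.1832]
orientation: [179.7, 0.2, -23.3]
force: [0.3, -0.2, -0.9]
opening: 0.0234
gripper_force: 30.0
```

>>> play_rows --commands '[[[0.6,-0.2,0,0,0,0,0],[1.2,-0.4,0,0,0,0,0],[1.9,-0.5,0,0,0,0,0],[2.5,-0.7,0,0,0,0,0],[2.4,0.0,0,0,0,0,0],[2.4,0.8,0,0,0,0,0],[2.3,1.6,0,0,0,0,0],[2.2,2.3,0,0,0,0,0],[2.2,3.1,0,0,0,0,0],[2.3,2.4,0,0,0,0,0],[2.5,1.7,0,0,0,0,0],[2.7,1.0,0,0,0,0,0],[2.9,0.3,0,0,0,0,0],[3.1,-0.4,0,0,0,0,0],[3.3,-1.1,0,0,0,0,0],[3.6,-0.4,0,0,0,0,0],[4.0,0.3,0,0,0,0,0],[4.4,1.0,0,0,0,0,0],[4.8,1.7,0,0,0,0,0],[5.1,2.4,0,0,0,0,0]]]'

```text
clock: 12.6
tool_pos: [0.5511, 0.0831, 0.1866]
orientation: [180.0, -0.0, -23.3]
force: [0.1, -0.1, -0.6]
opening: 0.0239
gripper_force: 30.0
```

>>> play_rows --commands '[[[0,0,0,0,0,0,0],[0,0,0,0,0,0,0],[0,0,0,0,0,0,0],[0,0,0,0,0,0,0],[0,0,0,0,0,0,0],[0,0,0,0,0,0,0],[0,0,0,0,0,0,0],[0,0,-2,0,0,0,0],[0,0,-4.5,0,0,0,0],[0,0,-7.5,0,0,0,0],[-4,-3,-7.5,0,0,0,0],[-8,-6,-7.5,0,0,0,0],[-11,-8,-7.5,0,0,0,0],[-14,-10,-7.5,0,0,0,0],[-15.2,-10.7,-7.5,0,0,0,0],[-15.2,-10.7,-7.5,0,0,0,0]]]'

```text
clock: 13.93
tool_pos: [0.4517, 0.2456, 0.2618]
orientation: [-179.9, 0.0, -23.0]
force: [-0.2, 0.8, -2.0]
opening: 0.0234
gripper_force: 30.0
```

```bash
python3 look.py a2
```

```text
13.9833 [0.45255446 0.24435252 0.26176444] [85 82 84 82] [73 75 84 80]
beads [[-1.2, 0.9], [0.9, 2.8], [-1.4, 4.6], [4.6, -1.3], [4.2, 1.5], [-4.6, 0.3], [-3.7, 3.0], [3.1, -4.0]] near [3.2 3.5 2.8 2.8 2.8 3.4 2.8 3.1]
entry [-2. -4.] [0.91666667 0.91666667] [0.04 0.07]
entry [-0.5 -2.5] [1. 1.] [0.   0.03]
entry [-2.5 -2. ] [1. 1.] [0. 0.]
entry [ 1.5 -0.5] [1. 1.] [0. 0.]
(np.float64(1.0), np.float64(-0.0)) entry shift from rod [10.69  8.84] rows [[0.0, 0.0], [0.7, 0.0], [1.5, 0.0], [2.2, 0.0], [3.0, -0.1], [3.7, -0.1], [3.7, 0.6], [3.6, 1.3], [3.6, 2.0], [3.6, 2.7], [3.5, 3.4], [3.5, 4.1], [3.3, 4.7], [3.1, 5.3], [2.9, 5.9], [3.1, 5.2], [3.3, 4.4], [3.5, 3.6], [3.6, 2.9], [3.8, 2.1], [4.0, 1.4]] end abs [ 1.5 -0.6]
```

View pics/a2.png

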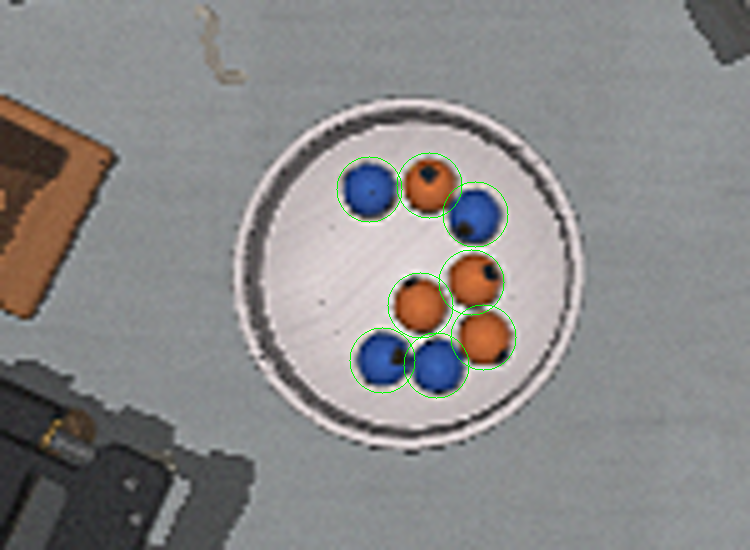

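All eight beads are mixed: the largest nearest-other-colour distance is 35 mm. I'll dip the rod into the empty left part of the pan, without touching a bead, so the mixed state also holds with the rod in the pan. Then I'll back out.

>>> play_rows --commands '[[[3,2.4,0,0,0,0,0],[6,4.8,0,0,0,0,0],[9,7.1,0,0,0,0,0],[10.2,8.1,0,0,0,0,0],[10.2,8.1,0,0,0,0,0],[10.2,8.1,3,0,0,0,0],[10.2,8.1,5.5,0,0,0,0],[10.2,8.1,5.5,0,0,0,0],[10.2,8.1,5.5,0,0,0,0],[10.2,8.1,5.5,0,0,0,0],[10.2,8.1,5.5,0,0,0,0],[10.2,8.1,2.5,0,0,0,0],[10.2,8.1,0,0,0,0,0],[8,6.5,0,0,0,0,0],[5,4,0,0,0,0,0],[2,1.6,0,0,0,0,0],[0,0,0,0,0,0,0],[0,0,0,0,0,0,0],[0,0,0,0,0,0,0]]]'

```text
clock: 15.57
tool_pos: [0.4534, 0.2443, 0.2631]
orientation: [-179.9, -0.1, -23.1]
force: [-0.0, -0.7, -1.8]
opening: 0.0237
gripper_force: 30.0
```

```bash
python3 - <<'E'
from look import *
P,r=look("a3")
o=get_obs();y=np.radians(o["orientation"][2]);p=np.array([.5546,.3179])-o["tool_pos"][:2]
print(o["orientation"],"seat shift",p@[np.cos(y),np.sin(y)],p@[np.sin(y),-np.cos(y)],o["tool_pos"][2]-.2016)
E
```

```text
15.6167 [0.45368545 0.24342107 0.26287489] [85 82 83 82] [75 75 84 80]
beads [[-1.2, 0.9], [0.9, 2.8], [-1.4, 4.6], [4.6, -1.3], [4.1, 1.5], [-4.6, 0.3], [-3.7, 3.0], [3.1, -4.0]] near [3.2 3.5 2.8 2.8 2.8 3.4 2.8 3.1]
[-1.79896056e+02 -5.18668653e-02 -2.31405759e+01] seat shift 0.06352594871188379 -0.10814485914324826 0.061274894477043707
```

>>> play_rows --commands '[[[-1,-3.5,0,0,0,0,0],[-2,-7,1,0,0,0,0],[-2.2,-10,3,0,0,0,0],[-2.2,-10.8,4.7,0,0,0,0],[-2.2,-10.8,4.7,0,0,0,0],[-2.2,-10.8,4.7,0,0,0,0],[-2.2,-10.8,4.7,0,0,0,0]]]'

```text
clock: 16.2
tool_pos: [0.4768, 0.3497, 0.2156]
orientation: [-180.0, -0.0, -23.3]
force: [0.5, 0.2, -0.3]
opening: 0.0235
gripper_force: 30.0
```

```bash
cat >seat.py <<'E'
from plan import *
o=get_obs();y=np.radians(o["orientation"][2]);p=np.array([.5546,.3179])-o["tool_pos"][:2]
print(o["orientation"],"seat shift",p@[np.cos(y),np.sin(y)],p@[np.sin(y),-np.cos(y)],o["tool_pos"][2]-.2016,o["force"])
E
python3 seat.py
```

```text
[-1.79965958e+02 -4.21435144e-02 -2.32977879e+01] seat shift 0.08406192713773993 -0.0015292758236827401 0.014043876083526113 [ 0.49931207  0.20752369 -0.28411595]
```

>>> play_rows --commands '[[[2,-0.1,0,0,0,0,0],[4,-0.15,0,0,0,0,0],[6,-0.15,0,0,0,0,0],[7.5,-0.15,0,0,0,0,0],[8.4,-0.15,0,0,0,0,0],[8.4,-0.15,0,0,0,0,0],[8.4,-0.15,0,0,0,0,0]]]'

```text
clock: 16.78
tool_pos: [0.554, 0.3182, 0.215]
orientation: [-180.0, -0.0, -23.3]
force: [-0.7, 0.1, -1.2]
opening: 0.0232
gripper_force: 30.0
```

```bash
python3 seat.py; python3 - <<'E'
from h import *
s=snapshot("side");t=snapshot("top")
a=cv2.resize(s["frame"][240:340,240:340],(500,500),interpolation=2);b=cv2.resize(t["frame"][160:260,90:190],(300,300),interpolation=2)
b=np.vstack([b,np.zeros((200,300,3),np.uint8)])
cv2.imwrite("pics/z4.png",np.hstack([a,b])[:,:,::-1])
E
```

```text
[-1.79970568e+02 -1.30121988e-03 -2.33351459e+01] seat shift 0.0006524065073517149 1.9115852124172e-05 0.013388293582163063 [-0.7164195   0.09443565 -1.17721641]
```

View pics/z4.png

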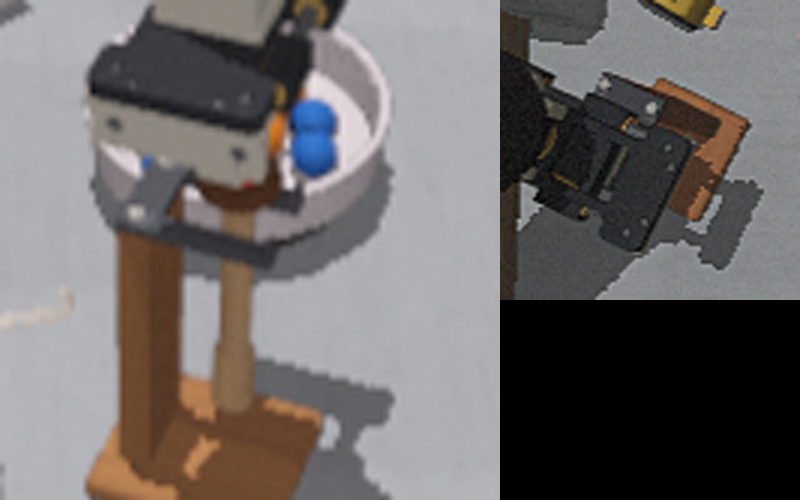

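The picture shows the rod upright in the slot with the stem at (237,280). The collar sits above the prongs, within the fork. I'll lower 13 mm and watch the force.

>>> play_rows --commands '[[[0,0,0.5,0,0,0,0],[0,0,1.0,0,0,0,0],[0,0,1.2,0,0,0,0],[0,0,1.3,0,0,0,0],[0,0,1.3,0,0,0,0],[0,0,1.3,0,0,0,0]]]'

```text
clock: 17.38
tool_pos: [0.5536, 0.3189, 0.2016]
orientation: [180.0, 0.0, -23.2]
force: [-1.3, -0.7, 1.0]
opening: 0.0236
gripper_force: 30.0
```

>>> play_rows --commands '[[[0,0,0,0,0,0,0.5],[0,0,0,0,0,0,0.8],[0,0,0,0,0,0,0.8],[0,0,0,0,0,0,0.8],[0,0,0,0,0,0,0.8],[0,0,0,0,0,0,0.8],[0,0,0,0,0,0,0.8],[0,0,0,0,0,0,0.8],[0,0,0,0,0,0,0.8],[0,0,-2,0,0,0,0.8],[0,0,-5,0,0,0,0.8],[0,0,-9,0,0,0,0.8],[0,0,-13,0,0,0,0.8],[-4,0,-14,0,0,0,0.8],[-8,0,-14,0,0,0,0.8],[-12,0,-14,0,0,0,0.8],[-14,0,-14,0,0,0,0.8],[-14,0,-14,0,0,0,0.8],[-14,0,-14,0,0,0,0.8]]]'

```text
clock: 18.97
tool_pos: [0.4243, 0.3746, 0.3422]
orientation: [-179.9, -0.0, -23.1]
force: [1.1, 0.0, 0.0]
opening: 0.0699
gripper_force: 0.0
```

```bash
python3 - <<'E'
from look import *
look("a4")
s=snapshot("side");t=snapshot("top")
a=cv2.resize(s["frame"][240:340,240:340],(400,400),interpolation=2);b=cv2.resize(t["frame"][160:260,90:190],(400,400),interpolation=2)
cv2.imwrite("pics/z5.png",np.hstack([a,b])[:,:,::-1])
E
```

```text
19.0167 [0.42502772 0.37422155 0.34190851] [85 82 83 82] [73 75 84 80]
beads [[-1.2, 0.9], [0.9, 2.8], [-1.4, 4.6], [4.6, -1.3], [4.2, 1.5], [-4.6, 0.3], [-3.7, 3.0], [3.1, -4.0]] near [3.2 3.5 2.8 2.8 2.8 3.4 2.8 3.1]
```

View pics/z5.png

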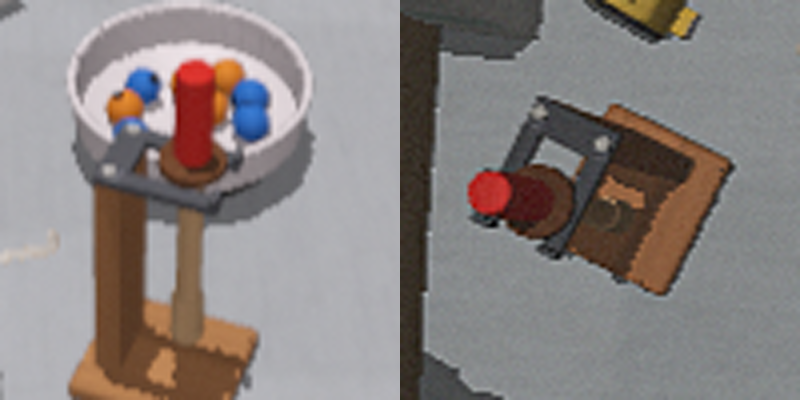

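The rod hangs upright in the fork as it did at the start: handle top at (490,192) and collar at (540,202) in the right half. The beads are unchanged and mixed.

```bash
python3 -c "
from plant import *
print(close_job())"
```

```text
the job is handed in; nothing more can be done
None
```

The job is handed in at about 19 s of the 72 s: the top camera puts every bead's nearest bead of the other colour within 35 mm, and the rod hangs upright and released in its fork; no verdict came back.

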